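# Setting the thickness strip on the rolling board

## Robot

A 7-joint arm with a two-finger parallel gripper is mounted at the origin on the work surface. World frame = base frame: x ahead of the robot, y to its left, z up, the work surface at z = 0. Lengths are in m, angles in degrees, forces in N, time in s.
With the tool pointing down it reaches from about 0.425 to 1.025 m from the base axis. Payload 9.4 kg.
Tool frame: the origin (TCP) lies on the centre line of the jaws, within the pads' length; the fingertips stand 11 mm ahead of it and the grasp point (between the pads) lies 8 mm behind it (r.nose_length is the x of the fingertips in the tool frame, in m); x points along the fingers, z is the direction in which the jaws open and shut, and the axes are right-handed (so a half turn about x gives the same grasp; the last joint's range is limited). The gripper opens to 85 mm and grips with 20 to 120 N. Pads are 22 mm wide; open, the fingers measure 114 mm over their backs; the gripper's body (76 mm by 85 mm) begins 54 mm behind the grasp point. The pads swing forward as they close: fully open they stand 13 mm farther back than shut.
Start: joints at [-69.712, 34.337, -0.143, 91.639, 0.103, 54.024, -4.572], TCP at [0.303, 0.659, 0.242] pointing down, gripper open.
Joint ranges: [-147.43, 147.43], [-19.82, 112.94], [-74.19, 73.91], [6.32, 146.72], [-59.91, 239.91], [6.04, 106.73], [-150.56, 150.56]. Speed limits (degrees/s): [127.2, 127.2, 172.46, 172.46, 180, 180, 180].

## Interface

Orientations are given as a 3x3 rotation matrix whose columns are the frame's x, y, z axes.
In Python, from plant import r gives the robot as it stands.
- The arm moves only by the tool step_arm, never from a script. Its argument "commands" is a list of rows, each an object with "delta_pos": the shift along the tool's x, y, z in cm, a list of three; "rotation": the turn, a rotation vector about the tool's x, y, z in rad, a list of three; "grip": the opening, from 0 (shut) to 1 (fully open). In form: [{"delta_pos": [x, y, z], "rotation": [wx, wy, wz], "grip": grip}, ...]. A call has 1 to 8 rows; each row is the pose to reach, as a shift and turn from the pose measured when the call began, along the tool's axes at that moment; what a row does not reach only later rows make up. A row lasts 1/8 s, in which the tool goes at most 62.5 mm and 10.7 degrees, less where a joint would pass 70% of its speed; a pose out of reach is approached as far as the arm can. A call with a gripper value outside its range is refused whole. The fingers move at their own pace and stop on an object; "newtons" is the grip in N (left out, the last holds). Time passes only in rows, so rows that repeat a pose let the fingers close. It gives the time, the measured TCP pose, the force and the opening at its end, in the units of the state.
- r.get_state(): the state, without advancing time (a new reading comes with each control period).
- r.grab_frame(name): name is "scene" or "top"; returns the picture (400x640x3 uint8, red, green, blue); there is no depth.
- r.camera_info(name): a dict with "fx", "fy", "cx", "cy" (pixels), "k1" (the pictures are not rectified: a ray, as slopes to the right and down, at radius r is drawn at 1 + k1 r^2 times it, then the intrinsics apply), "cam_to_world" (4x4, takes a point from camera to world coordinates). Camera axes: x right, y up, looking along -z (the intrinsics and any distortion apply to the point x, -y, -z); pixel columns grow to the right and rows downward; lengths in m; the calibration is good to about 2 mm. A picture is of the moment at which its call begins. camera_info takes no time and is no camera call.
- r.sign_off(): hands the job in, once; it reports no verdict.
The state is a dict: "t": time; "joints": joint angles; "dq": joint speeds; "effort": joint torques, N m; "tool_pos": TCP position; "orientation": TCP orientation; "force": force on the tool from outside, world axes, zero at the start; "ft_torque": the same for the moment, N m; "opening": opening from 0.0 (shut) to 1.0 (fully open).
Only numpy, scipy, OpenCV 4.12 (cv2) and the standard library are available. Lean on these libraries where they do the work, as an engineer would, in place of code of your own. Each camera call takes 0.05 s, during which the arm holds its last target. There are 200 camera calls.

## Task

Set the thickness strip on the rolling board: hook its forked end round the dowel post with the strip still slanting well out over the board, then swing it about the post until it lies flush along the back rail. Then slide the stop along the rail up against the strip's free end, so that the strip sits snug between post and stop with its fork fully home. Press gently, and leave the rolling pins on the rack above and the slat, scraper and brush on the board where they lie.

Things in the scene. Friction and masses are not known exactly. Their poses are not given: they have to be found in the camera images.
- board: Fixed wooden rolling board, 365 x 740 mm, its top 20 mm above the bench. Origin at bench height under the middle of the back rail's front face; the board reaches 310 mm from there towards its own -x (the robot's side), 370 mm either way in y. x points from its front edge to the rail, y along the rail, z up.
- rail: Fixed dark back rail of the board, 24 mm deep, standing 28 mm above the board's top. Same origin and axes as the board: its front face is at x = 0 of this frame and runs from y = -350 to +350 mm.
- post: Fixed wooden dowel post, 14 mm thick, standing 45 mm up from the board's top near the left (+y) end of the rail, its axis 17.5 mm in front of the rail's face. Origin on its axis at the board's top; axes as the board's.
- strip_center (a point): Centre of the loose pale-wood thickness strip: 300 mm long (its y axis), 34 mm wide (x), 20 mm thick (z), 0.1 to 0.2 kg, flat on the board at the start, its fork towards the left. Its +y end is forked: a slot 18 mm wide, 24 mm deep, open at the end and through the thickness, between two round-nosed prongs 8 mm wide. The -y end is plain.
- strip_heel (a point): Point in the strip's forked slot, half-way up, 133 mm from the strip's centre towards its +y (17 mm in from the prong tips). In plan it lies on the post's axis when the slot is fully home on the post. Axes as the strip's.
- strip_end (a point): Middle of the plain end face of the strip, 150 mm from its centre towards its -y. Axes as the strip's.
- stop_face (a point): Sliding stop: a pale wooden saddle, 62 mm long, on the rail, with a jaw in front near the right (-y) end. The jaw is 18 mm thick along y, reaches from the rail's face to 43 mm in front of it, from 2 to 49 mm above the board. The point is on its inner face (towards the post), 18 mm before the rail, 10 mm above the board; the outer face is 18 mm further to -y. Axes as the board's.
- stop (a joint): Travel of the sliding stop along the rail towards the post (board +y), in m, 0 to 0.13; it stays where it is left and needs about 2 N to slide.
- pin_front: Front of two loose wooden rolling pins, 28 mm thick, about 900 mm long, lying along y on the rack over the rail. Origin at its middle, on its axis: 30 mm in front of the rail's face, 185 mm above the bench. It bars an upright tool near the rail: lean the tool 25 to 45 degrees, its wrist towards the robot, and work beneath the pin.
- pin_back: Back rolling pin, as the front one, 45 mm behind the rail's face, 185 mm above the bench.
- slat: Thin plain wooden slat, 270 x 34 x 8 mm, no fork, along the board's right edge; leave it lying.
- scraper: Steel dough scraper with wooden grip, 100 x 112 x 20 mm, on the board's left part; leave it lying.
- brush: Flat flour brush, 215 mm long, at the board's front left corner; leave it lying.

How it is judged (in metres and radians):
On the way, in this order (a step that is already met when the one before it is completed fails the run):
1. the fork is hooked on the post, the strip lying flat and still slanting at least 12 degrees out from the rail (horizontal distance between strip_heel and post below 0.009 m and angle between the y axis of strip_center and the y axis of board, either way round above 0.21 rad and height (world z) of strip_center below 0.036 m and angle between strip_center's own z axis and vertical below 0.05 rad), for 0.2 s.
2. swung about the post, the strip lies flush along the rail with the fork still on the post (horizontal distance between strip_heel and post below 0.015 m and angle between the y axis of strip_center and the y axis of board, either way round below 0.02 rad and x of strip_end in the frame of board above -0.0205 m and height (world z) of strip_center below 0.036 m), for 0.2 s.
At the end, for the whole second after the job is handed in: The strip lies flat on the board and at rest, its fork home on the post (within 3.5 mm), its edge along the rail (within 3.5 mm at both ends and about 1 degree), and the stop's jaw is within 2 mm of its free end (horizontal distance between strip_heel and post below 0.0035 m and angle between the y axis of strip_center and the y axis of board, either way round below 0.02 rad and x of each of strip_end, strip_heel in the frame of board above -0.0205 m and y of strip_end in the frame of stop_face below 0.002 m and height (world z) of strip_center below 0.032 m and angle between strip_center's own z axis and vertical below 0.03 rad and linear speed of strip below 0.01 m/s and velocity of joint stop below 0.01 m/s); the robot touches nothing.
It fails at once if the strip is pressed hard against the rail or the post (over 60 N) (contact force between strip and rail above 60 N or contact force between strip and post above 60 N).
It fails at once if a rolling pin on the rack is shifted by more than 10 mm (distance of any of pin_front, pin_back from where it was at the start of the episode above 0.01 m).
It fails at once if the slat, scraper or brush lying on the board is shifted by more than 20 mm (distance of any of slat, scraper, brush from where it was at the start of the episode above 0.02 m).
It also fails if it takes over 61 s, if anything falls off the work surface, if the arm or the gripper's body presses on something with over 40 N, if the wrist force passes 120 N, or if a joint passes its speed limit or range.

## Working session

There is one attempt and no reset: what is moved stays moved. The work goes in short steps, Python scripts to look and compute and a tool call to move; the robot and the scene stay as the last step left them, time stands still between calls to the robot, and variables do not carry over. Pictures are saved under pics/ and viewed, about 8 in all and at most 12, crops included, and the job is handed in when it is done.

Besides the shell and the picture viewer there is one more tool, called after ">>>" as name([rows], argument=value, ...), one row to a line, values as JSON. step_arm: Moves the arm, as the interface text tells. Its arguments: {"type":"object","properties":{"commands":{"type":"array","items":{"type":"object","properties":{"delta_pos":{"type":"array","items":{"type":"number"}},"rotation":{"type":"array","items":{"type":"number"}},"grip":{"type":"number"}}}},"newtons":{"type":"number"}},"required":["commands"]}

```bash
mkdir -p pics; ls
python3 - <<'E'
from plant import r
import cv2
s=r.get_state();print(s['t'],s['tool_pos'],s['orientation'],s['force'],s['opening'],r.nose_length)
for n in('scene','top'):
    f=r.grab_frame(n);cv2.imwrite(f'pics/{n}0.png',f[:,:,::-1]);i=r.camera_info(n);print(n,i)
E
```

```text
pics
0.0 [0.30256725 0.6583592  0.2414284 ] [[-5.11282039e-04 -9.08658891e-01  4.17538931e-01]
 [-1.44632802e-03  4.17539220e-01  9.08657750e-01]
 [-9.99998823e-01 -1.39317867e-04 -1.52769912e-03]] [-0.0507814   0.46963508  0.53720337] 0.9981503488075901 0.011
scene {'fx': 515.5085228936088, 'fy': 515.5085228936088, 'cx': 315.1354366364247, 'cy': 199.1472050849888, 'k1': 0.0010840520222053709, 'cam_to_world': array([[ 0.97567492, -0.16477008,  0.14460039,  0.64957895],
       [ 0.21920989,  0.74032824, -0.63550069, -0.68334805],
       [-0.00234025,  0.65173992,  0.75843892,  0.94932506],
       [ 0.        ,  0.        ,  0.        ,  1.        ]])}
top {'fx': 416.0821629671929, 'fy': 416.0821629671929, 'cx': 321.50554173806984, 'cy': 195.93162060707732, 'k1': -0.08991959413813502, 'cam_to_world': array([[ 0.00399883,  0.98593942, -0.16705527,  0.33300798],
       [-0.99992362,  0.00198869, -0.01219837, -0.00548468],
       [-0.01169464,  0.16709129,  0.98587207,  1.04764958],
       [ 0.        ,  0.        ,  0.        ,  1.        ]])}
```

View pics/scene0.png

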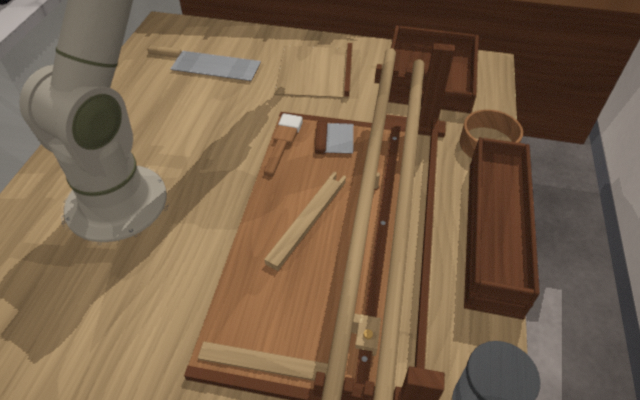

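View pics/top0.png

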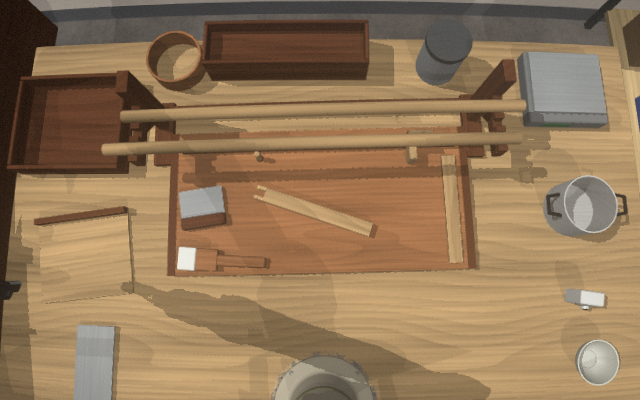

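Run:
```python
import cv2
a=cv2.imread('pics/top0.png')[125:275,165:485];cv2.imwrite('pics/c1.png',cv2.resize(a,None,fx=2.5,fy=2.5,interpolation=cv2.INTER_CUBIC))
a=cv2.imread('pics/scene0.png')
u=cv2.resize(a[165:275,250:410],None,fx=5,fy=5,interpolation=cv2.INTER_CUBIC)
cv2.imwrite('pics/c2.png',u)
```

```text
(no output)
```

View pics/c1.png

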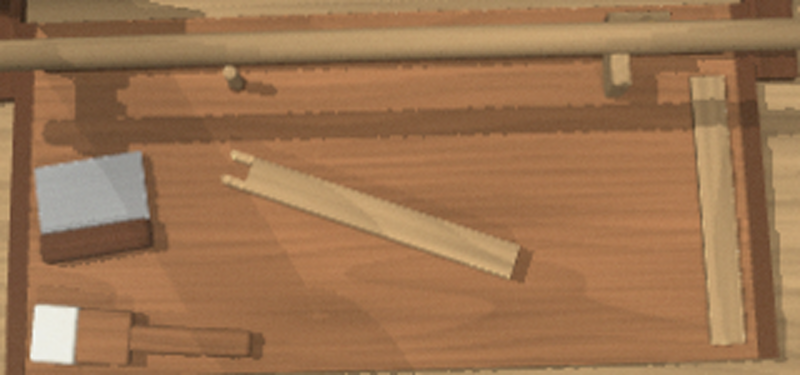

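View pics/c2.png

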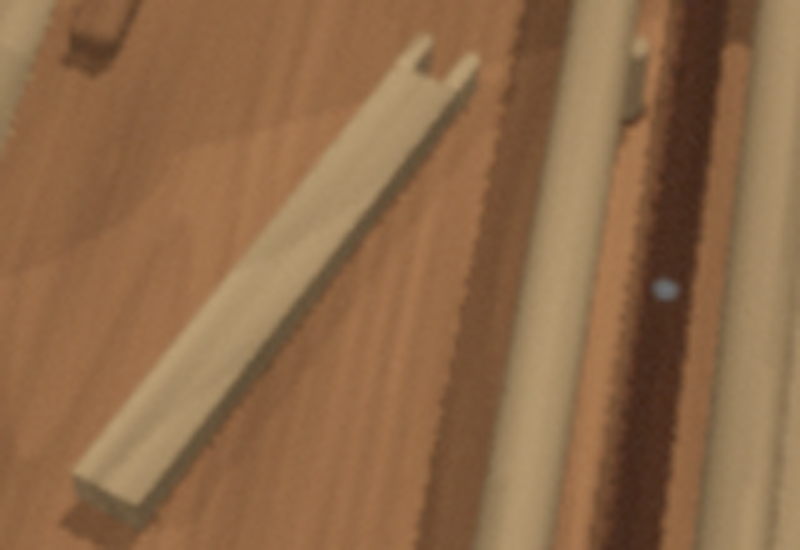

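```bash
cat > h.py <<'E'
import numpy as np, cv2
from plant import r
def ray(n,p):
    i=r.camera_info(n);K=np.array([[i['fx'],0,i['cx']],[0,i['fy'],i['cy']],[0,0,1]])
    u=cv2.undistortPoints(np.array([[p]],float),K,np.array([i['k1'],0,0,0.]))[0,0]
    M=np.array(i['cam_to_world']);return M[:3,3],M[:3,:3]@np.array([u[0],-u[1],-1])
def atz(n,p,z):
    o,d=ray(n,p);return o+d*(z-o[2])/d[2]
def tri(pt,ps):
    A=[];b=[]
    for n,p in(('top',pt),('scene',ps)):
        o,d=ray(n,p);d=d/np.linalg.norm(d);P=np.eye(3)-np.outer(d,d);A.append(P);b.append(P@o)
    return np.linalg.lstsq(np.vstack(A),np.hstack(b),rcond=None)[0]
def proj(n,X):
    i=r.camera_info(n);M=np.array(i['cam_to_world']);c=M[:3,:3].T@(np.array(X)-M[:3,3]);s=np.array([c[0],-c[1]])/-c[2]
    s=s*(1+i['k1']*s@s);return s*i['fx']+[i['cx'],i['cy']]
E
python3 - <<'E'
from h import *
np.set_printoptions(precision=4,suppress=True)
T=lambda x,y:(165+x/2.5-.3,125+y/2.5-.3)
S=lambda x,y:(250+x/5-.4,165+y/5-.4)
for n,a,b in(('prongB',(234,152),(473,55)),('prongF',(224,179),(425,37)),('endB',(521,246),(140,510)),('endF',(512,278),(75,477))):
    a=T(*a);b=S(*b);print(n,tri(a,b),atz('top',a,.04),atz('scene',b,.04))
for n,p,z in(('posttop',(229,72),.065),('postbase',(237,88),.02),('jawtopFR',(630,89),.069),('jawtopFL',(607,93),.069)):print(n,atz('top',T(*p),z))
for c in((168,276),(473,268)):print('front T',atz('top',c,.02))
for c in((281,114),(188,376)):print('front S',atz('scene',c,.02))
for c in((683,0),(600,550)):print('rail S z.02',atz('scene',S(*c),.02))
for c in((640,42),(635,122)):print('post S',atz('scene',S(*c),.065),atz('scene',S(*c),.02))
E
```

```text
prongB [0.5289 0.1629 0.0444] [0.5296 0.1636 0.04  ] [0.5284 0.1672 0.04  ]
prongF [0.503  0.1729 0.0407] [0.5025 0.1728 0.04  ] [0.5034 0.1739 0.04  ]
endB [ 0.4385 -0.1185  0.0369] [ 0.437  -0.1187  0.04  ] [ 0.4404 -0.1199  0.04  ]
endF [ 0.4074 -0.1092  0.0378] [ 0.4059 -0.1095  0.04  ] [ 0.4092 -0.1099  0.04  ]
posttop [0.6046 0.1669 0.065 ]
postbase [0.6002 0.166  0.02  ]
jawtopFR [ 0.587  -0.2241  0.069 ]
jawtopFL [ 0.5829 -0.2015  0.069 ]
front T [0.3054 0.3864 0.02  ]
front T [ 0.3281 -0.3661  0.02  ]
front S [0.3119 0.3783 0.02  ]
front S [ 0.3384 -0.3732  0.02  ]
rail S z.02 [0.6221 0.2463 0.02  ]
rail S z.02 [ 0.6306 -0.0846  0.02  ]
post S [0.6072 0.1692 0.065 ] [0.6051 0.2126 0.02  ]
post S [0.6122 0.1184 0.065 ] [0.6103 0.1592 0.02  ]
```

```bash
cat >> h.py <<'E'
from scipy.spatial.transform import Rotation as Ro
def rdown(yaw,lean=0,leandir=None):
    """tool x down, tool y at heading yaw deg (world, from +x); then lean: wrist tilts toward heading leandir"""
    a=np.radians(yaw);y=np.array([np.cos(a),np.sin(a),0]);x=np.array([0,0,-1.]);R=np.column_stack([x,y,np.cross(x,y)])
    if lean:
        b=np.radians(leandir);h=np.array([np.cos(b),np.sin(b),0])
        R=Ro.from_rotvec(np.cross([0,0,1],h)*np.radians(lean)).as_matrix()@R
    return R
def mv(p,R=None):
    s=r.get_state();R0=np.array(s['orientation']);R=R0 if R is None else R
    print('dpos cm',np.round(R0.T@(np.array(p)-s['tool_pos'])*100,2),'rot',np.round(Ro.from_matrix(R0.T@R).as_rotvec(),4),'| t',s['t'],'pos',np.round(s['tool_pos'],4),'F',np.round(s['force'],1),'op',round(s['opening'],3))
E
python3 -c "
from h import *
R=rdown(71.8)
mv([.434,-.0815,.14],R);mv([.40,.2,.2],R);mv([.434,-.0815,.034],R)"
```

```text
dpos cm [ 10.24 -42.83 -61.73] rot [ 1.4577e+00 -1.0000e-03  1.1000e-03] | t 0.1 pos [0.3026 0.6584 0.2415] F [ 0.  -0.1 -0.4] op 1.0
dpos cm [  4.21 -27.99 -37.58] rot [ 1.4577e+00 -1.0000e-03  1.1000e-03] | t 0.1 pos [0.3026 0.6584 0.2415] F [ 0.  -0.1 -0.4] op 1.0
dpos cm [ 20.84 -42.83 -61.71] rot [ 1.4577e+00 -1.0000e-03  1.1000e-03] | t 0.1 pos [0.3026 0.6584 0.2415] F [ 0.  -0.1 -0.4] op 1.0
```

>>> step_arm([
  {"delta_pos":[4.2,-28,-37.6],"rotation":[1.458,0,0],"grip":1},
  {"delta_pos":[4.2,-28,-37.6],"rotation":[1.458,0,0],"grip":1},
  {"delta_pos":[4.2,-28,-37.6],"rotation":[1.458,0,0],"grip":1},
  {"delta_pos":[4.2,-28,-37.6],"rotation":[1.458,0,0],"grip":1},
  {"delta_pos":[4.2,-28,-37.6],"rotation":[1.458,0,0],"grip":1},
  {"delta_pos":[4.2,-28,-37.6],"rotation":[1.458,0,0],"grip":1},
  {"delta_pos":[10.2,-42.8,-61.7],"rotation":[1.458,0,0],"grip":0.7},
  {"delta_pos":[10.2,-42.8,-61.7],"rotation":[1.458,0,0],"grip":0.7},
])

```text
t: 1.1
tool_pos: [0.3977, 0.1699, 0.1863]
orientation: [[0.0, 0.317, 0.948], [-0.001, 0.948, -0.317], [-1.0, -0.001, 0.001]]
force: [1.5, 0.2, 0.6]
opening: 0.704
```

```bash
python3 -c "
from h import *
R=rdown(71.8)
mv([.434,-.0815,.14],R);mv([.434,-.0815,.034],R);print(r.get_state()['joints'])"
```

```text
dpos cm [  4.66 -22.69  11.41] rot [-0.0051  0.0006  0.001 ] | t 1.1 pos [0.3977 0.1699 0.1863] F [1.5 0.2 0.6] op 0.704
dpos cm [ 15.26 -22.68  11.41] rot [-0.0051  0.0006  0.001 ] | t 1.1 pos [0.3977 0.1699 0.1863] F [1.5 0.2 0.6] op 0.704
[-46.80431013  20.9939061   21.46092176 132.88373393 -15.85131068
  28.39933161 -31.11627451]
```

>>> step_arm([
  {"delta_pos":[4.7,-22.7,11.4],"rotation":[-0.005,0,0],"grip":0.7},
  {"delta_pos":[4.7,-22.7,11.4],"rotation":[-0.005,0,0],"grip":0.7},
  {"delta_pos":[4.7,-22.7,11.4],"rotation":[-0.005,0,0],"grip":0.7},
  {"delta_pos":[4.7,-22.7,11.4],"rotation":[-0.005,0,0],"grip":0.7},
  {"delta_pos":[4.7,-22.7,11.4],"rotation":[-0.005,0,0],"grip":0.7},
  {"delta_pos":[4.7,-22.7,11.4],"rotation":[-0.005,0,0],"grip":0.7},
])

```text
t: 1.85
tool_pos: [0.4335, -0.082, 0.1394]
orientation: [[-0.001, 0.315, 0.949], [-0.001, 0.949, -0.315], [-1.0, -0.001, -0.0]]
force: [0.3, 0.4, 0.1]
opening: 0.7
```

```bash
python3 -c "
from h import *
R=rdown(71.8)
mv([.434,-.0815,.034],R);print(r.get_state()['joints'])"
```

```text
dpos cm [10.54  0.08  0.03] rot [-0.0023 -0.0002  0.0011] | t 1.85 pos [ 0.4335 -0.082   0.1394] F [0.3 0.4 0.1] op 0.7
[ -6.73472559  26.16062348  13.85577449 134.00756485 -16.68958794
  21.34278687   3.02227662]
```

>>> step_arm([
  {"delta_pos":[5.5,0.1,0],"rotation":[0,0,0],"grip":0.7},
  {"delta_pos":[9,0.1,0],"rotation":[0,0,0],"grip":0.7},
  {"delta_pos":[10.5,0.1,0],"rotation":[0,0,0],"grip":0.7},
  {"delta_pos":[10.5,0.1,0],"rotation":[0,0,0],"grip":0.7},
  {"delta_pos":[10.5,0.1,0],"rotation":[0,0,0],"grip":0.3},
  {"delta_pos":[10.5,0.1,0],"rotation":[0,0,0],"grip":0.3},
  {"delta_pos":[10.5,0.1,0],"rotation":[0,0,0],"grip":0.3},
  {"delta_pos":[10.5,0.1,0],"rotation":[0,0,0],"grip":0.3},
], newtons=40)

```text
t: 2.85
tool_pos: [0.4341, -0.0806, 0.0348]
orientation: [[0.0, 0.314, 0.95], [-0.0, 0.95, -0.314], [-1.0, -0.0, 0.0]]
force: [0.1, 2.8, 3.2]
opening: 0.387
```

```bash
python3 -c "
from h import *
s=r.get_state();p=np.array(s['tool_pos']);R=np.array(s['orientation'])
print(p,s['opening'],s['force'])
# planned translation: heel -> prepose 40mm behind post
y=R[:,1];post=np.array([.604,.166,0]);post[2]=0
heel=np.array([.511,.154,0]);
d=post-40e-3*y-heel;d[2]=.003;mv(p+d)"
```

```text
[ 0.43406193 -0.08062698  0.03478831] 0.3865915424698799 [0.05289178 2.8190228  3.23943599]
dpos cm [-0.3   0.06  8.45] rot [0. 0. 0.] | t 2.85 pos [ 0.4341 -0.0806  0.0348] F [0.1 2.8 3.2] op 0.387
```

>>> step_arm([
  {"delta_pos":[-0.3,0,0],"rotation":[0,0,0],"grip":0.3},
  {"delta_pos":[-0.3,0,2],"rotation":[0,0,0],"grip":0.3},
  {"delta_pos":[-0.3,0,4],"rotation":[0,0,0],"grip":0.3},
  {"delta_pos":[-0.3,0,6],"rotation":[0,0,0],"grip":0.3},
  {"delta_pos":[-0.3,0,8],"rotation":[0,0,0],"grip":0.3},
  {"delta_pos":[-0.3,0,8.4],"rotation":[0,0,0],"grip":0.3},
  {"delta_pos":[-0.3,0,8.4],"rotation":[0,0,0],"grip":0.3},
])

```text
t: 3.72
tool_pos: [0.5131, -0.1069, 0.0377]
orientation: [[-0.001, 0.314, 0.949], [-0.0, 0.949, -0.314], [-1.0, -0.001, -0.0]]
force: [-0.6, 0.3, -1.9]
opening: 0.388
```

Run:
```python
from h import *
s=r.get_state();print(s['tool_pos'],s['force'],s['opening'])
a=r.grab_frame('top')[:,:,::-1];b=r.grab_frame('scene')[:,:,::-1]
cv2.imwrite('pics/t1.png',a);cv2.imwrite('pics/s1.png',b)
u=cv2.resize(a[140:190,230:310],None,fx=7,fy=7,interpolation=cv2.INTER_CUBIC)
v=cv2.resize(b[160:250,310:400],None,fx=3.9,fy=3.9,interpolation=cv2.INTER_CUBIC)
c=np.zeros((351,800,3),np.uint8)
u=cv2.resize(a[142:182,235:291],None,fx=8,fy=8,interpolation=cv2.INTER_CUBIC)
c[:320,:448]=u;c[:,449:800]=v
cv2.imwrite('pics/c3.png',c)
```

```text
[ 0.51313328 -0.10689502  0.03774723] [-0.60995091  0.3481012  -1.93001145] 0.3879805268100604
```

View pics/c3.png

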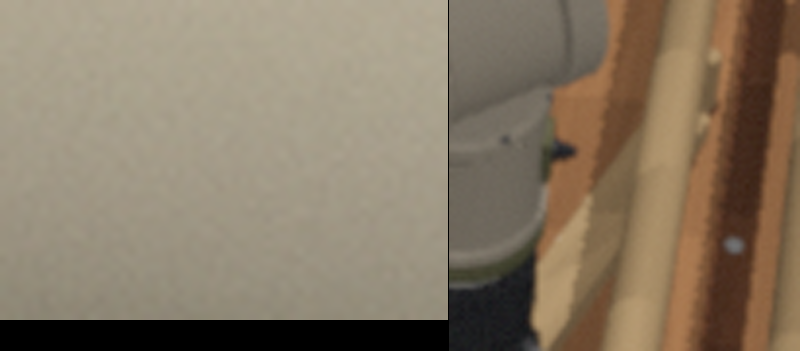

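```bash
cat > ov.py <<'E'
from h import *
def panel(path,n,x0,y0,w,h,k,lines):
    a=cv2.imread(path)[y0:y0+h,x0:x0+w];a=cv2.resize(a,None,fx=k,fy=k,interpolation=cv2.INTER_CUBIC)
    for P,c in lines:
        q=np.array([(proj(n,X)-[x0,y0]+.5)*k for X in P]);cv2.polylines(a,[np.round(q*8).astype(np.int32)],False,c,1,cv2.LINE_AA,3)
    return a
def circ(c,z,R=.007):return [[c[0]+R*np.cos(t),c[1]+R*np.sin(t),z] for t in np.linspace(0,6.3,25)]
def fork(heel,yaw,z):
    y=np.array([np.cos(yaw),np.sin(yaw)]);x=np.array([y[1],-y[0]])
    pts=[(-17,-60),(-17,13),(-13,17),(-9,13),(-9,-7),(9,-7),(9,13),(13,17),(17,13),(17,-60)]
    return [[*(heel+(a*x+b*y)/1000),z] for a,b in pts]
E
python3 - <<'E'
from ov import *
p=np.array([.604,.166]);G=(0,255,0);B=(255,0,0)
o=np.array([.630,.016]);by=np.array([-.032,.9995])
rail=[[*(o+t*by),.048] for t in(-.35,.35)];rb=[[*(o+t*by),.02] for t in(-.35,.35)]
L=[(circ(p,.065),G),(circ(p,.02),B),(rail,G),(rb,B)]
f=(fork(np.array([.591,.1285]),np.arctan2(.949,.314),.043),G)
A=panel('pics/top0.png','top',244,144,28,28,14,L)
C=panel('pics/scene0.png','scene',362,168,28,28,14,L)
D=panel('pics/s1.png','scene',358,168,32,28,12,L[:2]+[f])
E_=panel('pics/scene0.png','scene',350,290,32,28,12,L[2:])
c=np.zeros((590,790,3),np.uint8);c[:392,:392]=A
for im,(y,x) in((A,(0,0)),):c[y:y+im.shape[0],x:x+im.shape[1]]=im
C=C[:, :];c[:392,396:788]=C
D=D[40:238];c[393:393+len(D),:384]=D
c[393:393+198,396:396+384]=E_[40:238][:198][:590-393]if False else E_[40:237].repeat(1,0)[:198] if False else np.pad(E_[40:237],((0,0),(0,0),(0,0)))[:197] if False else c[393:591,396:780]
cv2.imwrite('pics/c4.png',c)
E
```

```text
Traceback (most recent call last):
ValueError: could not broadcast input array from shape (198,384,3) into shape (197,384,3)
```

Run:
```python
from ov import *
p=np.array([.604,.166]);G=(0,255,0);B=(255,0,0)
o=np.array([.630,.016]);by=np.array([-.032,.9995])
rail=[[*(o+t*by),.048] for t in(-.35,.35)];rb=[[*(o+t*by),.02] for t in(-.35,.35)]
L=[(circ(p,.065),G),(circ(p,.02),B),(rail,G),(rb,B)]
f=(fork(np.array([.591,.1285]),np.arctan2(.949,.314),.043),G)
A=panel('pics/top0.png','top',246,146,26,20,15,L)
C=panel('pics/scene0.png','scene',364,168,26,20,15,L)
D=panel('pics/s1.png','scene',364,174,26,20,15,L[:2]+[f])
E_=panel('pics/scene0.png','scene',354,225,26,20,15,L[2:])
cv2.imwrite('pics/c4.png',np.vstack([np.hstack([A,C]),np.hstack([D,E_])]))
```

```text
(no output)
```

View pics/c4.png

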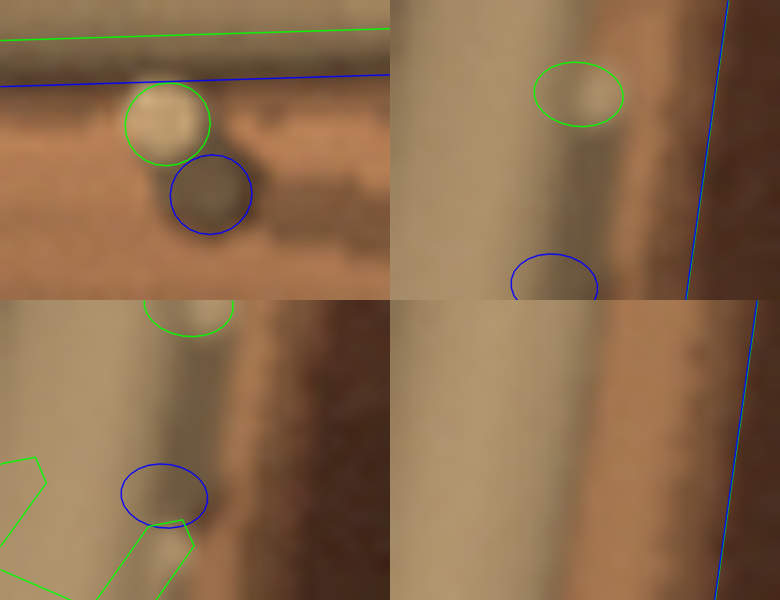

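>>> step_arm([
  {"delta_pos":[0.1,0.7,0],"rotation":[0,0,0],"grip":0.3},
  {"delta_pos":[0.1,1.4,-0.05],"rotation":[0,0,0],"grip":0.3},
  {"delta_pos":[0.1,2.0,-0.05],"rotation":[0,0,0],"grip":0.3},
  {"delta_pos":[0.1,2.5,-0.05],"rotation":[0,0,0],"grip":0.3},
  {"delta_pos":[0.1,2.5,-0.05],"rotation":[0,0,0],"grip":0.3},
])

```text
t: 4.45
tool_pos: [0.5205, -0.0824, 0.0368]
orientation: [[-0.001, 0.313, 0.95], [-0.0, 0.95, -0.313], [-1.0, -0.0, -0.001]]
force: [0.7, -0.5, -1.2]
opening: 0.384
```

Run:
```python
from ov import *
s=r.get_state();print(s['tool_pos'],s['force'],s['ft_torque'],s['opening'])
b=r.grab_frame('scene')[:,:,::-1];cv2.imwrite('pics/s2.png',b)
R=np.array(s['orientation']);h=np.array(s['tool_pos'])[:2]+.248*R[:2,1];print(h)
p=np.array([.604,.166]);G=(0,255,0);B=(255,0,0)
L=[(circ(p,.065),G),(circ(p,.02),B),(fork(h,np.arctan2(R[1,1],R[0,1]),.042),G)]
cv2.imwrite('pics/c5.png',panel('pics/s2.png','scene',340,165,60,45,12,L))
```

```text
[ 0.52047905 -0.08236675  0.03677466] [ 0.73089766 -0.4624979  -1.23590746] [-0.17875119 -0.09257538 -0.14249103] 0.38394456762221235
[0.59818265 0.15314577]
```

View pics/c5.png

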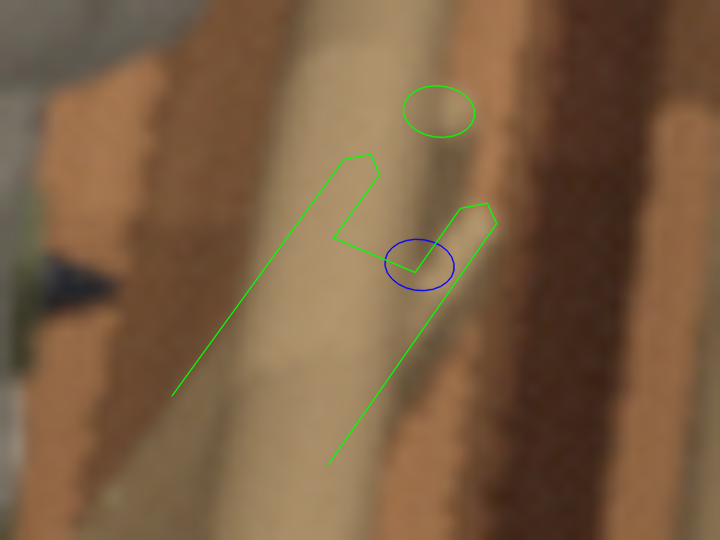

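>>> step_arm([
  {"delta_pos":[0.1,0.3,0],"rotation":[0,0,0],"grip":0.3},
  {"delta_pos":[0.2,0.6,0],"rotation":[0,0,0],"grip":0.3},
  {"delta_pos":[0.2,0.8,0],"rotation":[0,0,0],"grip":0.3},
  {"delta_pos":[0.2,0.8,0],"rotation":[0,0,0],"grip":0.3},
  {"delta_pos":[0.2,0.8,0],"rotation":[0,0,0],"grip":0.3},
])

```text
t: 5.12
tool_pos: [0.523, -0.075, 0.0349]
orientation: [[-0.0, 0.314, 0.95], [-0.0, 0.95, -0.314], [-1.0, -0.0, -0.0]]
force: [0.9, -1.0, 1.4]
opening: 0.384
```

>>> step_arm([
  {"delta_pos":[0,0.15,0],"rotation":[0,0,0],"grip":0.3},
  {"delta_pos":[0,0.3,-0.05],"rotation":[0,0,0],"grip":0.3},
  {"delta_pos":[0,0.3,-0.05],"rotation":[0,0,0],"grip":0.3},
  {"delta_pos":[0,0.3,-0.05],"rotation":[0,0,0],"grip":0.3},
])

```text
t: 5.62
tool_pos: [0.5236, -0.0719, 0.0349]
orientation: [[-0.0, 0.314, 0.95], [0.0, 0.95, -0.314], [-1.0, -0.0, -0.0]]
force: [1.2, -0.8, 0.1]
opening: 0.387
```

>>> step_arm([
  {"delta_pos":[0,0.15,0],"rotation":[0,0,0],"grip":0.3},
  {"delta_pos":[0,0.25,0],"rotation":[0,0,0],"grip":0.3},
  {"delta_pos":[0,0.25,0],"rotation":[0,0,0],"grip":0.3},
  {"delta_pos":[0,0.25,0],"rotation":[0,0,0],"grip":0.3},
])

```text
t: 6.12
tool_pos: [0.524, -0.0706, 0.0348]
orientation: [[-0.0, 0.315, 0.949], [-0.001, 0.949, -0.315], [-1.0, -0.001, 0.0]]
force: [-0.8, -4.5, 0.7]
opening: 0.383
```

>>> step_arm([
  {"delta_pos":[0,0,0],"rotation":[0,0,0],"grip":0.7},
  {"delta_pos":[0,0,0],"rotation":[0,0,0],"grip":0.7},
  {"delta_pos":[-1,0,0],"rotation":[0,0,0],"grip":0.7},
  {"delta_pos":[-4,0,0],"rotation":[0,0,0],"grip":0.7},
  {"delta_pos":[-10,0,-4],"rotation":[0,0,0],"grip":0.2},
  {"delta_pos":[-10,0,-8],"rotation":[0,0,0],"grip":0},
  {"delta_pos":[-10,0,-8],"rotation":[0,0,0],"grip":0},
])

```text
t: 7.0
tool_pos: [0.4451, -0.0438, 0.1361]
orientation: [[-0.002, 0.314, 0.95], [0.001, 0.95, -0.314], [-1.0, 0.0, -0.002]]
force: [0.6, 0.8, -0.6]
opening: 0.062
```

```bash
cat >> h.py <<'E'
P=np.array([.604,.167]);th=np.radians(1.8);bx=np.array([np.cos(th),np.sin(th)]);by=np.array([-np.sin(th),np.cos(th)])
def W(x,y,z): return [*(P+bx*(x+.0175)+by*y),z]   # board x, y rel. post
def push(a,gap=0,rad=.233,off=.0146):
    a=np.radians(a);sy=by*np.cos(a)+bx*np.sin(a);sx=bx*np.cos(a)-by*np.sin(a)
    return P-sy*rad-sx*(.017+gap)-bx*off
RL=rdown(1.8,25,181.8)
E
python3 - <<'E'
from h import *
print(r.get_state()['joints']);print(np.round(RL,3))
b=push(20,.02);mv([*b,.14],RL);mv([*b,.037],RL)
a=r.grab_frame('top')[:,:,::-1];cv2.imwrite('pics/t3.png',a)
b=r.grab_frame('scene')[:,:,::-1];cv2.imwrite('pics/s3.png',b)
cv2.imwrite('pics/c6.png',np.hstack([cv2.resize(a[130:230,230:390],None,fx=3,fy=3),cv2.resize(b[150:290,250:400],None,fx=2.14,fy=2.142)[:300]]))
E
```

```text
[-22.90593085  29.35106117  30.48413973 134.03456472 -36.71860134
  24.66495433  20.13640973]
[[ 0.422  0.906  0.031]
 [ 0.013  0.028 -1.   ]
 [-0.906  0.423 -0.   ]]
dpos cm [-0.39  1.2   3.44] rot [ 1.1996 -0.2679  0.3812] | t 7.0 pos [ 0.4451 -0.0438  0.1361] F [ 0.6  0.8 -0.6] op 0.062
dpos cm [9.91 1.19 3.45] rot [ 1.1996 -0.2679  0.3812] | t 7.0 pos [ 0.4451 -0.0438  0.1361] F [ 0.6  0.8 -0.6] op 0.062
```

View pics/c6.png

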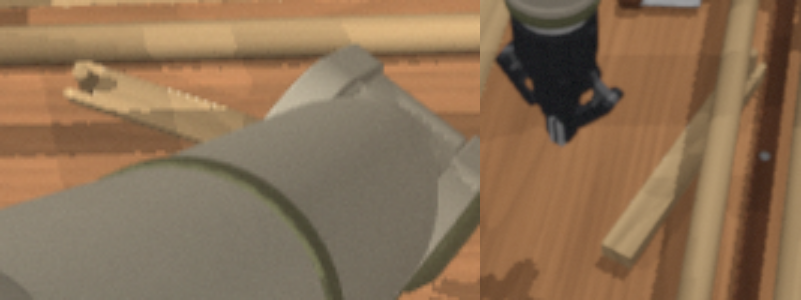

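>>> step_arm([
  {"delta_pos":[-0.4,1.2,3.4],"rotation":[1.2,-0.268,0.381],"grip":0},
  {"delta_pos":[-0.4,1.2,3.4],"rotation":[1.2,-0.268,0.381],"grip":0},
  {"delta_pos":[-0.4,1.2,3.4],"rotation":[1.2,-0.268,0.381],"grip":0},
  {"delta_pos":[-0.4,1.2,3.4],"rotation":[1.2,-0.268,0.381],"grip":0},
  {"delta_pos":[-0.4,1.2,3.4],"rotation":[1.2,-0.268,0.381],"grip":0},
  {"delta_pos":[-0.4,1.2,3.4],"rotation":[1.2,-0.268,0.381],"grip":0},
  {"delta_pos":[-0.4,1.2,3.4],"rotation":[1.2,-0.268,0.381],"grip":0},
  {"delta_pos":[-0.4,1.2,3.4],"rotation":[1.2,-0.268,0.381],"grip":0},
])

```text
t: 8.1
tool_pos: [0.5047, -0.0498, 0.1952]
orientation: [[0.351, 0.936, 0.035], [0.021, 0.029, -0.999], [-0.936, 0.352, -0.009]]
force: [0.8, -0.3, -0.5]
opening: 0.006
```

Run:
```python
from h import *
print(r.get_state()['joints'])
mv([*push(20,.02),.037],RL)
```

```text
[ -8.35936803  19.52691918  10.94477467 137.11158739 -59.84816918
   6.1279664  -28.04146498]
dpos cm [14.01 -7.72 -0.59] rot [-0.0003 -0.0099  0.0768] | t 8.1 pos [ 0.5047 -0.0498  0.1952] F [ 0.8 -0.3 -0.5] op 0.006
```

```bash
cat > kin.py <<'E'
import numpy as np, itertools
from scipy.optimize import least_squares
from scipy.spatial.transform import Rotation as Ro
D=[([-69.712,34.337,-.143,91.639,.103,54.024,-4.572],[.3026,.6584,.2414],[[-.0005,-.9087,.4175],[-.0014,.4175,.9087],[-1,0,-.0015]]),
([-46.804,20.994,21.461,132.884,-15.851,28.399,-31.116],[.3977,.1699,.1863],[[0,.317,.948],[-.001,.948,-.317],[-1,-.001,.001]]),
([-6.735,26.161,13.856,134.008,-16.690,21.343,3.022],[.4335,-.082,.1394],[[-.001,.315,.949],[-.001,.949,-.315],[-1,-.001,0]]),
([-22.906,29.351,30.484,134.035,-36.719,24.665,20.136],[.4451,-.0438,.1361],[[-.002,.314,.95],[.001,.95,-.314],[-1,0,-.002]]),
([-8.359,19.527,10.945,137.112,-59.848,6.128,-28.041],[.5047,-.0498,.1952],[[.351,.936,.035],[.021,.029,-.999],[-.936,.352,-.009]])]
rz=lambda d:Ro.from_euler('z',d,degrees=True).as_matrix()
ry=lambda d:Ro.from_euler('y',d,degrees=True).as_matrix()
C=np.array([[0,0,1],[0,1,0],[-1,0,0.]]) 
def fk(q,p,s):
    h,a,b,L,e,w,c0,c7=p
    R=rz(c0+s[0]*q[0])@ry(q[1]);t=np.array([0,0,h])+R@[0,0,a]
    R=R@rz(s[1]*q[2]);t=t+R@[e,0,0];R=R@ry(q[3]);t=t+R@[-e,0,b]
    R=R@rz(s[2]*q[4])@ry(q[5]);t=t+R@[w,0,L];R=R@rz(s[3]*q[6]+c7)
    return t,R@np.array([[0,0,1],[0,1,0],[1,0,0]]).T@np.diag([1,1,-1])if False else R[:,[2,1,0]]*[1,1,-1]
def fit():
    best=None
    for s in itertools.product([1,-1],repeat=4):
      for c7 in(0,90,180,270):
        f=lambda p:np.concatenate([np.r_[(fk(q,p,s)[0]-x)*5,(fk(q,p,s)[1]-np.array(R)).ravel()*1] for q,x,R in D])
        k=least_squares(f,[.35,.4,.4,.2,0,0,-4*s[0] if 0 else (135 if s[0]>0 else -4),c7])
        if best is None or k.cost<best[0]:best=(k.cost,k.x,s,f(k.x))
    return best
if __name__=='__main__':
    b=fit();print(b[0],np.round(b[1],4),b[2]);print(np.abs(b[3]).max())
E
python3 kin.py
```

```text
0.005203927530627722 [ 0.3143  0.6096  0.4371  0.3155  0.0065 -0.0169 -4.9492 -4.8769] (-1, -1, -1, -1)
0.04735155313232042
```

```bash
cat > feas.py <<'E'
from kin import *
from h import rdown,push,W
b=fit();p,s=b[1],b[2]
lo=np.array([-147.43,-19.82,-74.19,6.32,-59.91,6.04,-150.56])+1;hi=np.array([147.43,112.94,73.91,146.72,239.91,106.73,150.56])-1
rng=np.random.default_rng(0)
def ik(t,R,q0s):
    best=(9,None)
    for q0 in q0s:
        f=lambda q:np.r_[(fk(q,p,s)[0]-t)*10,(fk(q,p,s)[1]-R).ravel()]
        k=least_squares(f,np.clip(q0,lo+.1,hi-.1),bounds=(lo,hi))
        if k.cost<best[0]:best=(k.cost,k.x)
        if k.cost<1e-5:break
    return best
if __name__=='__main__':
    q0s=[D[4][0],[-8,30,10,120,90,20,60],[-8,30,10,120,180,20,-100]]+[rng.uniform(lo,hi) for _ in range(6)]
    for nm,t in(('start20',[*push(20,.02),.037]),('push8',[*push(8),.037]),('flush',[*push(0),.037]),('stop0',W(-.03,-.42,.05)),('stop1',W(-.03,-.32,.05))):
        for lean in(0,15,25,35):
            o=[]
            for yaw in(1.8,91.8,181.8,271.8):
                c,q=ik(np.array(t),rdown(yaw,lean,181.8),q0s);o.append('%.4f '%c+(str(np.round(q).astype(int)) if c<1e-4 else '-'))
            print(nm,lean,o)
E
time python3 feas.py
```

```text
start20 0 ['0.0000 [ -4  39   4 132 -17  10 -72]', '0.0000 [ -1  39   2 132  -7   9   9]', '0.0000 [  7  39  -8 131  29  11  64]', '0.0000 [ -18   42   24  131  -57   19 -122]']
start20 15 ['0.0000 [ 13  40 -15 138 151  14 124]', '0.0000 [  15   41  -17  138  146   15 -140]', '0.0000 [ 14  40 -16 138 149  15 -53]', '0.0000 [ 15  40 -16 138 147  15  38]']
start20 25 ['0.0000 [ 13  43 -14 145 172  32 105]', '0.0000 [  23   45  -26  145  158   34 -149]', '0.0000 [ 13  43 -14 145 172  32 -75]', '0.0000 [ 15  43 -16 145 169  32  18]']
start20 35 ['0.0181 -', '0.0189 -', '0.0181 -', '0.0181 -']
push8 0 ['0.0000 [ -9  42  14 122 -31  19 -58]', '0.0000 [ -1  41   3 123  -7  16  10]', '0.0000 [ 19  43 -23 122  43  23  53]', '0.0000 [ -22   46   33  122  -55   28 -125]']
push8 15 ['0.0000 [ 14  41 -13 130 133   7 144]', '0.0000 [  16   42  -16  130  125    9 -117]', '0.0000 [ 16  42 -16 130 126   9 -28]', '0.0000 [ 18  42 -19 130 120  11  68]']
push8 25 ['0.0000 [ 11  42  -9 136 178  22  99]', '0.0000 [  25   45  -27  136  151   26 -139]', '0.0000 [ 14  42 -12 136 173  22 -74]', '0.0000 [ 16  
[... 1631 characters left out ...]
'0.0000 [  9  42   1 113  -1  25  12]', '0.0000 [ 28  45 -26 113  38  31  67]', '0.0000 [ -18   50   40  112  -52   38 -122]']
stop1 15 ['0.0000 [  26   42  -18  122   70    7 -143]', '0.0000 [ 26  42 -18 122  70   7 -54]', '0.0000 [ 28  43 -21 122  75   9  33]', '0.0000 [ 29  43 -23 122  76  11 121]']
stop1 25 ['0.0000 [ 23  42 -13 126 182  11 105]', '0.0000 [  37   46  -31  127  136   17 -114]', '0.0000 [ 31  44 -24 126 151  13 -41]', '0.0000 [ 34  45 -27 127 143  14  58]']
stop1 35 ['0.0000 [ 19  43  -6 132 199  29  89]', '0.0000 [  45   52  -41  132  155   31 -127]', '0.0000 [ 33  46 -23 132 178  28 -65]', '0.0000 [ 32  46 -22 132 179  28  24]']
real	0m44.423s
user	0m44.532s
sys	0m0.186s
```

```bash
cat > plan.py <<'E'
from feas import *
def cont(t,R,q):
    f=lambda x:np.r_[(fk(x,p,s)[0]-t)*20,(fk(x,p,s)[1]-R).ravel()*2,(x-q)*2e-4]
    return least_squares(f,np.clip(q,lo+.1,hi-.1),bounds=(lo,hi)).x
if __name__=='__main__':
    from h import mv
    t=np.array([.49,-.05,.21])
    q=ik(t,rdown(181.8),[[19,43,-23,122,43,23,53]])[1]
    print('A',np.round(q))
    for sd in(91.8,-88.2):
        q1=q
        print('side',sd)
        for ax in np.linspace(0,1,9):
            th=np.pi*ax; # circle: lean toward robot 14(1-cos), side 14 sin
            u=15*(1-np.cos(th));v=15*np.sin(th)
            h=np.radians(181.8);g=np.radians(sd);d=u*np.array([np.cos(h),np.sin(h)])+v*np.array([np.cos(g),np.sin(g)])
            R=rdown(181.8,np.hypot(*d),np.degrees(np.arctan2(d[1],d[0]))) if np.hypot(*d)>.1 else rdown(181.8)
            q1=cont(t,R,q1);e=fk(q1,p,s);print(np.round(q1),round(np.linalg.norm(e[0]-t)*1e3,1),round(np.abs(e[1]-R).max(),3))
E
python3 plan.py
```

```text
A [ 31.  25. -39. 124.  25.  38.  66.]
side 91.8
[ 31.  25. -39. 124.  25.  38.  66.] 0.0 0.0
[ 25.  24. -35. 126.  32.  38.  58.] 0.0 0.0
[ 19.  22. -31. 128.  40.  35.  49.] 0.0 0.0
[ 14.  20. -26. 131.  50.  31.  38.] 0.0 0.0
[ 10.  19. -22. 135.  63.  25.  25.] 0.0 0.0
[ 10.  18. -19. 138.  81.  20.   7.] 0.0 0.0
[ 18.  18. -25. 141. 104.  18. -13.] 0.0 0.0
[ 30.  20. -36. 142. 120.  17. -27.] 0.0 0.0
[ 42.  22. -45. 142. 129.  14. -32.] 0.0 0.0
side -88.2
[ 31.  25. -39. 124.  25.  38.  66.] 0.0 0.0
[ 38.  26. -44. 125.  20.  37.  73.] 0.0 0.0
[ 44.  28. -48. 126.  17.  32.  78.] 0.0 0.0
[ 50.  28. -52. 129.  16.  26.  81.] 0.0 0.0
[ 53.  28. -54. 133.  16.  18.  82.] 0.0 0.0
[ 53.  27. -52. 137.  18.   8.  82.] 0.0 0.0
[ 56.  29. -56. 139.  84.   7.  18.] 0.0 0.0
[ 60.  33. -68. 141. 105.  21.  -6.] 0.0 0.0
[ 56.  32. -69. 143. 109.  29. -12.] 0.0 0.0
```

Run:
```python
from h import *
mv([.48,-.05,.21],rdown(75));mv([.49,-.05,.21],rdown(181.8))
```

```text
dpos cm [-2.25 -1.79 -0.08] rot [-1.2612  0.2211 -0.3152] | t 8.1 pos [ 0.5047 -0.0498  0.1952] F [ 0.8 -0.3 -0.5] op 0.006
dpos cm [-1.9  -0.86 -0.05] rot [-3.0891  0.5614 -0.0152] | t 8.1 pos [ 0.5047 -0.0498  0.1952] F [ 0.8 -0.3 -0.5] op 0.006
```

>>> step_arm([
  {"delta_pos":[-2.2,-1.8,0],"rotation":[-0.35,0.06,-0.315],"grip":0},
  {"delta_pos":[-2.2,-1.8,0],"rotation":[-0.7,0.13,-0.315],"grip":0},
  {"delta_pos":[-2.2,-1.8,0],"rotation":[-1.261,0.221,-0.315],"grip":0},
  {"delta_pos":[-2.2,-1.8,0],"rotation":[-1.261,0.221,-0.315],"grip":0},
  {"delta_pos":[-2.2,-1.8,0],"rotation":[-1.261,0.221,-0.315],"grip":0},
  {"delta_pos":[-2.2,-1.8,0],"rotation":[-1.261,0.221,-0.315],"grip":0},
  {"delta_pos":[-2.2,-1.8,0],"rotation":[-1.261,0.221,-0.315],"grip":0},
  {"delta_pos":[-2.2,-1.8,0],"rotation":[-1.261,0.221,-0.315],"grip":0},
])

```text
t: 9.1
tool_pos: [0.4808, -0.0508, 0.209]
orientation: [[-0.001, 0.251, 0.968], [-0.001, 0.968, -0.251], [-1.0, -0.001, -0.001]]
force: [0.2, -0.2, 0.2]
opening: 0.001
```

Run:
```python
from h import *
print(np.round(r.get_state()['joints']))
mv([.49,-.05,.21],rdown(150));mv([.49,-.05,.21],rdown(181.8))
```

```text
[-19.  22.  25. 126. -16.  35.   3.]
dpos cm [-0.1   0.31  0.87] rot [-1.3012e+00 -1.8000e-03  4.0000e-04] | t 9.1 pos [ 0.4808 -0.0508  0.209 ] F [ 0.2 -0.2  0.2] op 0.001
dpos cm [-0.1   0.31  0.87] rot [-1.8562e+00 -2.0000e-03 -1.0000e-04] | t 9.1 pos [ 0.4808 -0.0508  0.209 ] F [ 0.2 -0.2  0.2] op 0.001
```

>>> step_arm([
  {"delta_pos":[-0.1,0.3,0.9],"rotation":[-1.856,0,0],"grip":0},
  {"delta_pos":[-0.1,0.3,0.9],"rotation":[-1.856,0,0],"grip":0},
  {"delta_pos":[-0.1,0.3,0.9],"rotation":[-1.856,0,0],"grip":0},
  {"delta_pos":[-0.1,0.3,0.9],"rotation":[-1.856,0,0],"grip":0},
  {"delta_pos":[-0.1,0.3,0.9],"rotation":[-1.856,0,0],"grip":0},
  {"delta_pos":[-0.1,0.3,0.9],"rotation":[-1.856,0,0],"grip":0},
  {"delta_pos":[-0.1,0.3,0.9],"rotation":[-1.856,0,0],"grip":0},
  {"delta_pos":[-0.1,0.3,0.9],"rotation":[-1.856,0,0],"grip":0},
])

```text
t: 10.1
tool_pos: [0.4907, -0.0502, 0.2095]
orientation: [[-0.002, -0.948, 0.318], [-0.001, 0.318, 0.948], [-1.0, 0.002, -0.001]]
force: [-0.5, 0.1, 0.0]
opening: -0.001
```

```bash
cat >> h.py <<'E'
def cir(ax,A=15):
    th=np.pi*ax;u=A*(1-np.cos(th));v=A*np.sin(th);h=np.radians(181.8);g=np.radians(91.8)
    d=u*np.array([np.cos(h),np.sin(h)])+v*np.array([np.cos(g),np.sin(g)])
    return rdown(181.8,np.hypot(*d),np.degrees(np.arctan2(d[1],d[0]))) if ax else rdown(181.8)
E
python3 - <<'E'
from h import *
print(np.round(r.get_state()['joints']))
for a in(0,.15,.3,.45,.6,.8,1):mv([.49,-.05,.21],cir(a))
E
```

```text
[ -1.  21.   0. 123.   0.  35.  71.]
dpos cm [-0.05  0.07  0.  ] rot [-0.3549 -0.0009 -0.0021] | t 10.1 pos [ 0.4907 -0.0502  0.2095] F [-0.5  0.1  0. ] op -0.001
dpos cm [-0.05  0.07  0.  ] rot [-0.3543  0.1116 -0.0514] | t 10.1 pos [ 0.4907 -0.0502  0.2095] F [-0.5  0.1  0. ] op -0.001
dpos cm [-0.05  0.07  0.  ] rot [-0.353   0.1895 -0.1465] | t 10.1 pos [ 0.4907 -0.0502  0.2095] F [-0.5  0.1  0. ] op -0.001
dpos cm [-0.05  0.07  0.  ] rot [-0.3511  0.2158 -0.2665] | t 10.1 pos [ 0.4907 -0.0502  0.2095] F [-0.5  0.1  0. ] op -0.001
dpos cm [-0.05  0.07  0.  ] rot [-0.3492  0.1847 -0.3853] | t 10.1 pos [ 0.4907 -0.0502  0.2095] F [-0.5  0.1  0. ] op -0.001
dpos cm [-0.05  0.07  0.  ] rot [-0.3472  0.0673 -0.498 ] | t 10.1 pos [ 0.4907 -0.0502  0.2095] F [-0.5  0.1  0. ] op -0.001
dpos cm [-0.05  0.07  0.  ] rot [-0.3465 -0.0938 -0.5201] | t 10.1 pos [ 0.4907 -0.0502  0.2095] F [-0.5  0.1  0. ] op -0.001
```

>>> step_arm([
  {"delta_pos":[0,0,0],"rotation":[-0.18,0.06,-0.02],"grip":0},
  {"delta_pos":[0,0,0],"rotation":[-0.354,0.112,-0.051],"grip":0},
  {"delta_pos":[0,0,0],"rotation":[-0.353,0.19,-0.146],"grip":0},
  {"delta_pos":[0,0,0],"rotation":[-0.351,0.216,-0.266],"grip":0},
  {"delta_pos":[0,0,0],"rotation":[-0.351,0.216,-0.266],"grip":0},
  {"delta_pos":[0,0,0],"rotation":[-0.349,0.185,-0.385],"grip":0},
  {"delta_pos":[0,0,0],"rotation":[-0.349,0.185,-0.385],"grip":0},
])

```text
t: 10.98
tool_pos: [0.4901, -0.0513, 0.2093]
orientation: [[0.337, -0.941, 0.01], [-0.235, -0.074, 0.969], [-0.912, -0.329, -0.246]]
force: [0.7, 0.1, 0.9]
opening: 0.001
```

Run:
```python
from h import *
s=r.get_state();print(np.round(s['joints']),np.round(s['orientation'],3).tolist())
for a in(.6,.7,.8,.9,1):mv([.49,-.05,.21],cir(a))
```

```text
[-35.  20.  31. 139.  49.   8.  37.] [[0.337, -0.941, 0.01], [-0.235, -0.074, 0.969], [-0.912, -0.329, -0.246]]
dpos cm [-0.1  -0.02  0.1 ] rot [ 0.0028 -0.0038 -0.0029] | t 10.975 pos [ 0.4901 -0.0513  0.2093] F [0.7 0.1 0.9] op 0.001
dpos cm [-0.1  -0.02  0.1 ] rot [ 0.0181 -0.039  -0.0747] | t 10.975 pos [ 0.4901 -0.0513  0.2093] F [0.7 0.1 0.9] op 0.001
dpos cm [-0.1  -0.02  0.1 ] rot [ 0.035  -0.0944 -0.1317] | t 10.975 pos [ 0.4901 -0.0513  0.2093] F [0.7 0.1 0.9] op 0.001
dpos cm [-0.1  -0.02  0.1 ] rot [ 0.0518 -0.1647 -0.1684] | t 10.975 pos [ 0.4901 -0.0513  0.2093] F [0.7 0.1 0.9] op 0.001
dpos cm [-0.1  -0.02  0.1 ] rot [ 0.067  -0.2433 -0.1813] | t 10.975 pos [ 0.4901 -0.0513  0.2093] F [0.7 0.1 0.9] op 0.001
```

```bash
cat >> h.py <<'E'
def ls(u,v):
    h=np.radians(181.8);g=np.radians(91.8);d=u*np.array([np.cos(h),np.sin(h)])+v*np.array([np.cos(g),np.sin(g)])
    return rdown(181.8,np.hypot(*d),np.degrees(np.arctan2(d[1],d[0])))
E
python3 - <<'E'
from h import *
for a in((22,20),(30,20),(35,16),(35,8),(32,0)):mv([.49,-.05,.21],ls(*a))
E
```

```text
dpos cm [-0.1  -0.02  0.1 ] rot [-0.0088  0.0949 -0.0453] | t 10.975 pos [ 0.4901 -0.0513  0.2093] F [0.7 0.1 0.9] op 0.001
dpos cm [-0.1  -0.02  0.1 ] rot [ 0.0085  0.0973 -0.1831] | t 10.975 pos [ 0.4901 -0.0513  0.2093] F [0.7 0.1 0.9] op 0.001
dpos cm [-0.1  -0.02  0.1 ] rot [ 0.0309  0.0312 -0.2685] | t 10.975 pos [ 0.4901 -0.0513  0.2093] F [0.7 0.1 0.9] op 0.001
dpos cm [-0.1  -0.02  0.1 ] rot [ 0.0542 -0.1047 -0.2678] | t 10.975 pos [ 0.4901 -0.0513  0.2093] F [0.7 0.1 0.9] op 0.001
dpos cm [-0.1  -0.02  0.1 ] rot [ 0.0713 -0.2422 -0.2161] | t 10.975 pos [ 0.4901 -0.0513  0.2093] F [0.7 0.1 0.9] op 0.001
```

>>> step_arm([
  {"delta_pos":[0,0,0],"rotation":[-0.009,0.095,-0.045],"grip":0},
  {"delta_pos":[0,0,0],"rotation":[0.008,0.097,-0.183],"grip":0},
  {"delta_pos":[0,0,0],"rotation":[0.008,0.097,-0.183],"grip":0},
  {"delta_pos":[0,0,0],"rotation":[0.031,0.031,-0.268],"grip":0},
  {"delta_pos":[0,0,0],"rotation":[0.031,0.031,-0.268],"grip":0},
])

```text
t: 11.6
tool_pos: [0.4788, -0.0685, 0.192]
orientation: [[0.43, -0.902, 0.044], [-0.327, -0.111, 0.938], [-0.842, -0.418, -0.343]]
force: [-0.2, -0.1, 0.5]
opening: -0.0
```

Run:
```python
from h import *
s=r.get_state();print(np.round(s['joints']),np.round(s['orientation'],3).tolist())
for a in((35,16),(35,8),(32,0)):mv([.49,-.05,.21],ls(*a))
```

```text
[-16.  21.   1. 145. 106.  26. -26.] [[0.43, -0.902, 0.044], [-0.327, -0.111, 0.938], [-0.842, -0.418, -0.343]]
dpos cm [-1.64 -1.97  1.17] rot [ 0.0515 -0.072  -0.1632] | t 11.6 pos [ 0.4788 -0.0685  0.192 ] F [-0.2 -0.1  0.5] op -0.0
dpos cm [-1.64 -1.97  1.17] rot [ 0.0818 -0.2063 -0.162 ] | t 11.6 pos [ 0.4788 -0.0685  0.192 ] F [-0.2 -0.1  0.5] op -0.0
dpos cm [-1.64 -1.97  1.17] rot [ 0.1033 -0.3431 -0.1105] | t 11.6 pos [ 0.4788 -0.0685  0.192 ] F [-0.2 -0.1  0.5] op -0.0
```

Run:
```python
from h import *
b=push(20,.012,.19);print(b,P+bx*.0175-by*.2)
mv([*b,.15],ls(28,0));mv([*b,.1],ls(28,0));mv([*b,.037],ls(28,0))
```

```text
[ 0.50251438 -0.00489557] [ 0.62777352 -0.03235162]
dpos cm [ 2.47 -1.09  7.51] rot [ 0.0912 -0.3463 -0.0415] | t 11.6 pos [ 0.4788 -0.0685  0.192 ] F [-0.2 -0.1  0.5] op -0.0
dpos cm [6.68 1.   9.22] rot [ 0.0912 -0.3463 -0.0415] | t 11.6 pos [ 0.4788 -0.0685  0.192 ] F [-0.2 -0.1  0.5] op -0.0
dpos cm [11.98  3.63 11.38] rot [ 0.0912 -0.3463 -0.0415] | t 11.6 pos [ 0.4788 -0.0685  0.192 ] F [-0.2 -0.1  0.5] op -0.0
```

>>> step_arm([
  {"delta_pos":[2.5,-1.1,4],"rotation":[0.05,-0.17,-0.02],"grip":0},
  {"delta_pos":[2.5,-1.1,7.5],"rotation":[0.091,-0.346,-0.041],"grip":0},
  {"delta_pos":[2.5,-1.1,7.5],"rotation":[0.091,-0.346,-0.041],"grip":0},
  {"delta_pos":[2.5,-1.1,7.5],"rotation":[0.091,-0.346,-0.041],"grip":0},
  {"delta_pos":[4.5,0,8.4],"rotation":[0.091,-0.346,-0.041],"grip":0},
  {"delta_pos":[6.7,1.0,9.2],"rotation":[0.091,-0.346,-0.041],"grip":0},
  {"delta_pos":[6.7,1.0,9.2],"rotation":[0.091,-0.346,-0.041],"grip":0},
])

```text
t: 12.48
tool_pos: [0.5039, -0.0057, 0.0992]
orientation: [[0.469, -0.883, -0.03], [0.012, -0.028, 1.0], [-0.883, -0.469, -0.002]]
force: [0.3, 0.3, -0.1]
opening: 0.001
```

Run:
```python
from h import *
s=r.get_state();print(np.round(s['joints']),np.round(s['orientation'],3).tolist())
b=push(20,.012,.19);mv([*b,.1],ls(28,0));mv([*b,.037],ls(28,0))
```

```text
[ 12.  35. -28. 146. 144.  33. -60.] [[0.469, -0.883, -0.03], [0.012, -0.028, 1.0], [-0.883, -0.469, -0.002]]
dpos cm [-0.14  0.08  0.08] rot [ 0.0001 -0.0027 -0.0001] | t 12.475 pos [ 0.5039 -0.0057  0.0992] F [ 0.3  0.3 -0.1] op 0.001
dpos cm [5.43 3.04 0.1 ] rot [ 0.0001 -0.0027 -0.0001] | t 12.475 pos [ 0.5039 -0.0057  0.0992] F [ 0.3  0.3 -0.1] op 0.001
```

>>> step_arm([
  {"delta_pos":[2.7,1.5,0.1],"rotation":[0,0,0],"grip":0},
  {"delta_pos":[5.3,3.0,0.1],"rotation":[0,0,0],"grip":0},
  {"delta_pos":[5.3,3.0,0.1],"rotation":[0,0,0],"grip":0},
  {"delta_pos":[5.3,3.0,0.1],"rotation":[0,0,0],"grip":0},
])

```text
t: 12.98
tool_pos: [0.5024, -0.0056, 0.038]
orientation: [[0.468, -0.883, -0.028], [0.011, -0.026, 1.0], [-0.884, -0.468, -0.003]]
force: [0.4, 0.1, -0.4]
opening: -0.006
```

Run:
```python
from h import *
s=r.get_state();print(np.round(s['joints']))
for a in (18,15,12,9,6,4,2,0):mv([*push(a,0,.19,.015),.0375],ls(28,0))
```

```text
[ 28.  54. -55. 147. 127.  56. -40.]
dpos cm [ 0.85 -1.49 -0.61] rot [-0.0013 -0.0041 -0.0017] | t 12.975 pos [ 0.5024 -0.0056  0.038 ] F [ 0.4  0.1 -0.4] op -0.006
dpos cm [ 1.28 -2.31 -0.97] rot [-0.0013 -0.0041 -0.0017] | t 12.975 pos [ 0.5024 -0.0056  0.038 ] F [ 0.4  0.1 -0.4] op -0.006
dpos cm [ 1.73 -3.14 -1.29] rot [-0.0013 -0.0041 -0.0017] | t 12.975 pos [ 0.5024 -0.0056  0.038 ] F [ 0.4  0.1 -0.4] op -0.006
dpos cm [ 2.18 -3.99 -1.55] rot [-0.0013 -0.0041 -0.0017] | t 12.975 pos [ 0.5024 -0.0056  0.038 ] F [ 0.4  0.1 -0.4] op -0.006
dpos cm [ 2.64 -4.86 -1.77] rot [-0.0013 -0.0041 -0.0017] | t 12.975 pos [ 0.5024 -0.0056  0.038 ] F [ 0.4  0.1 -0.4] op -0.006
dpos cm [ 2.94 -5.44 -1.88] rot [-0.0013 -0.0041 -0.0017] | t 12.975 pos [ 0.5024 -0.0056  0.038 ] F [ 0.4  0.1 -0.4] op -0.006
dpos cm [ 3.25 -6.02 -1.98] rot [-0.0013 -0.0041 -0.0017] | t 12.975 pos [ 0.5024 -0.0056  0.038 ] F [ 0.4  0.1 -0.4] op -0.006
dpos cm [ 3.56 -6.6  -2.04] rot [-0.0013 -0.0041 -0.0017] | t 12.975 pos [ 0.5024 -0.0056  0.038 ] F [ 0.4  0.1 -0.4] op -0.006
```

>>> step_arm([
  {"delta_pos":[0.8,-1.5,-0.5],"rotation":[0,0,0],"grip":0},
  {"delta_pos":[1.1,-1.9,-0.7],"rotation":[0,0,0],"grip":0},
  {"delta_pos":[1.3,-2.3,-0.8],"rotation":[0,0,0],"grip":0},
  {"delta_pos":[1.5,-2.7,-0.9],"rotation":[0,0,0],"grip":0},
  {"delta_pos":[1.7,-3.1,-1.0],"rotation":[0,0,0],"grip":0},
  {"delta_pos":[2.0,-3.6,-1.1],"rotation":[0,0,0],"grip":0},
  {"delta_pos":[2.2,-4.0,-1.1],"rotation":[0,0,0],"grip":0},
])

```text
t: 13.85
tool_pos: [0.5487, -0.0154, 0.0372]
orientation: [[0.468, -0.883, -0.028], [0.01, -0.026, 1.0], [-0.884, -0.468, -0.003]]
force: [-1.2, -0.5, 0.3]
opening: -0.002
```

Run:
```python
from h import *
s=r.get_state();print(np.round(s['joints']),s['force'],s['ft_torque'])
for a in (8,6,4,2,0):mv([*push(a,0,.19,.015),.0375],ls(28,0))
a=r.grab_frame('top')[:,:,::-1];cv2.imwrite('pics/t4.png',a)
b=r.grab_frame('scene')[:,:,::-1];cv2.imwrite('pics/s4.png',b)
cv2.imwrite('pics/c7.png',np.hstack([cv2.resize(a[130:230,230:390],None,fx=3,fy=3),cv2.resize(b[150:290,250:400],None,fx=2.14,fy=2.142)[:300]]))
```

```text
[ 29.  53. -53. 140. 126.  50. -33.] [-1.21237094 -0.52877955  0.29332394] [-0.09004244  0.63251421 -0.01536917]
dpos cm [ 0.1  -0.26 -0.52] rot [-0.0016 -0.0042 -0.0018] | t 13.85 pos [ 0.5487 -0.0154  0.0372] F [-1.2 -0.5  0.3] op -0.002
dpos cm [ 0.41 -0.83 -0.65] rot [-0.0016 -0.0042 -0.0018] | t 13.85 pos [ 0.5487 -0.0154  0.0372] F [-1.2 -0.5  0.3] op -0.002
dpos cm [ 0.72 -1.41 -0.77] rot [-0.0016 -0.0042 -0.0018] | t 13.85 pos [ 0.5487 -0.0154  0.0372] F [-1.2 -0.5  0.3] op -0.002
dpos cm [ 1.02 -2.   -0.86] rot [-0.0016 -0.0042 -0.0018] | t 13.85 pos [ 0.5487 -0.0154  0.0372] F [-1.2 -0.5  0.3] op -0.002
dpos cm [ 1.33 -2.58 -0.93] rot [-0.0016 -0.0042 -0.0018] | t 13.85 pos [ 0.5487 -0.0154  0.0372] F [-1.2 -0.5  0.3] op -0.002
```

View pics/c7.png

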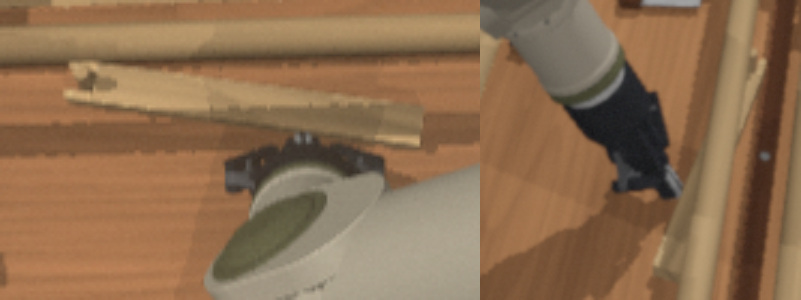

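>>> step_arm([
  {"delta_pos":[0.2,-0.4,-0.1],"rotation":[0,0,0],"grip":0},
  {"delta_pos":[0.4,-0.8,-0.2],"rotation":[0,0,0],"grip":0},
  {"delta_pos":[0.6,-1.2,-0.3],"rotation":[0,0,0],"grip":0},
  {"delta_pos":[0.8,-1.55,-0.3],"rotation":[0,0,0],"grip":0},
  {"delta_pos":[1.0,-1.9,-0.3],"rotation":[0,0,0],"grip":0},
  {"delta_pos":[1.0,-1.9,-0.3],"rotation":[0,0,0],"grip":0},
])

```text
t: 14.7
tool_pos: [0.571, -0.0177, 0.0375]
orientation: [[0.469, -0.883, -0.028], [0.01, -0.026, 1.0], [-0.883, -0.469, -0.003]]
force: [-0.4, -0.0, 0.1]
opening: -0.004
```

Run:
```python
from h import *
for a in (2,1,0):mv([*push(a,0,.19,.015),.0375],ls(28,0))
mv(W(-.034-.015+.004,-.19,.0375),ls(28,0))
```

```text
dpos cm [ 0.01 -0.02 -0.57] rot [-0.002  -0.0044 -0.0007] | t 14.7 pos [ 0.571  -0.0177  0.0375] F [-0.4 -0.   0.1] op -0.004
dpos cm [ 0.17 -0.31 -0.61] rot [-0.002  -0.0044 -0.0007] | t 14.7 pos [ 0.571  -0.0177  0.0375] F [-0.4 -0.   0.1] op -0.004
dpos cm [ 0.32 -0.6  -0.64] rot [-0.002  -0.0044 -0.0007] | t 14.7 pos [ 0.571  -0.0177  0.0375] F [-0.4 -0.   0.1] op -0.004
dpos cm [ 0.53 -1.   -0.64] rot [-0.002  -0.0044 -0.0007] | t 14.7 pos [ 0.571  -0.0177  0.0375] F [-0.4 -0.   0.1] op -0.004
```

Advance in 1.5 mm steps until the rail is felt.

>>> step_arm([
  {"delta_pos":[0.1,-0.2,0],"rotation":[0,0,0],"grip":0},
  {"delta_pos":[0.2,-0.35,0],"rotation":[0,0,0],"grip":0},
  {"delta_pos":[0.27,-0.5,0],"rotation":[0,0,0],"grip":0},
  {"delta_pos":[0.32,-0.6,0],"rotation":[0,0,0],"grip":0},
  {"delta_pos":[0.32,-0.6,0],"rotation":[0,0,0],"grip":0},
])

```text
t: 15.32
tool_pos: [0.5779, -0.0175, 0.0376]
orientation: [[0.469, -0.883, -0.028], [0.01, -0.026, 1.0], [-0.883, -0.469, -0.003]]
force: [0.4, 0.5, -0.3]
opening: -0.002
```

>>> step_arm([
  {"delta_pos":[0.05,-0.1,0],"rotation":[0,0,0],"grip":0},
  {"delta_pos":[0.11,-0.2,0],"rotation":[0,0,0],"grip":0},
  {"delta_pos":[0.16,-0.3,0],"rotation":[0,0,0],"grip":0},
  {"delta_pos":[0.16,-0.3,0],"rotation":[0,0,0],"grip":0},
])

```text
t: 15.82
tool_pos: [0.5812, -0.0174, 0.0375]
orientation: [[0.469, -0.883, -0.028], [0.01, -0.026, 1.0], [-0.883, -0.469, -0.003]]
force: [-2.5, -1.0, 0.3]
opening: 0.0
```

>>> step_arm([
  {"delta_pos":[0.05,-0.1,0],"rotation":[0,0,0],"grip":0},
  {"delta_pos":[0.11,-0.2,0],"rotation":[0,0,0],"grip":0},
  {"delta_pos":[0.11,-0.2,0],"rotation":[0,0,0],"grip":0},
])

```text
t: 16.2
tool_pos: [0.5817, -0.0172, 0.0371]
orientation: [[0.466, -0.884, -0.029], [0.011, -0.027, 1.0], [-0.885, -0.466, -0.003]]
force: [-8.8, -0.6, 4.4]
opening: -0.001
```

Run:
```python
from h import *
s=r.get_state();print(s['force'],s['tool_pos'],np.round(s['joints']))
a=r.grab_frame('top')[:,:,::-1];cv2.imwrite('pics/t5.png',a)
b=r.grab_frame('scene')[:,:,::-1];cv2.imwrite('pics/s5.png',b)
cv2.imwrite('pics/c8.png',np.hstack([cv2.resize(a[130:230,230:390],None,fx=2.5,fy=3),cv2.resize(b[165:305,340:410],None,fx=5.7,fy=2.142)[:300]]))
```

```text
[-8.78394992 -0.62257502  4.35456089] [ 0.58166849 -0.01723582  0.03711504] [ 29.  52. -51. 136. 124.  46. -29.]
```

View pics/c8.png

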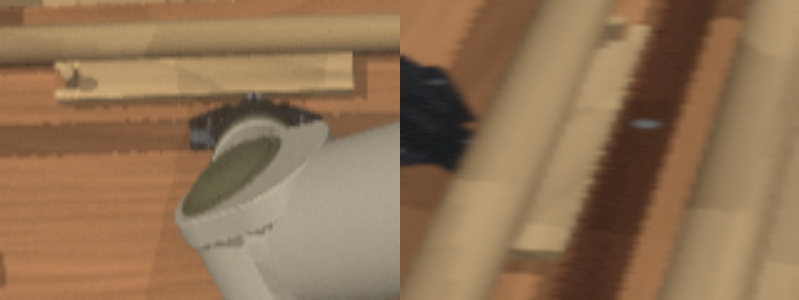

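Run:
```python
from h import *
T=lambda x,y:(165+x/2.5-.3,125+y/2.5-.3)
for q in((692,75),(707,345)):print('slat',atz('top',T(*q),.028))
for q in((611,55),(630,55),(630,89),(611,89)):print('jawtop',atz('top',T(*q),.069))
mv([.54,-.02,.06],ls(34,0));mv([.54,-.262,.06],ls(34,0))
```

```text
slat [ 0.61267809 -0.29740832  0.028     ]
slat [ 0.34137369 -0.30059563  0.028     ]
jawtop [ 0.62118654 -0.20677079  0.069     ]
jawtop [ 0.62128933 -0.22545186  0.069     ]
jawtop [ 0.58703701 -0.22413273  0.069     ]
jawtop [ 0.5869532  -0.20556965  0.069     ]
dpos cm [-3.97  2.63 -0.16] rot [-0.001  -0.0037 -0.108 ] | t 16.3 pos [ 0.5817 -0.0172  0.0371] F [-8.2 -1.6  5.1] op 0.001
dpos cm [ -4.24   3.27 -24.35] rot [-0.001  -0.0037 -0.108 ] | t 16.3 pos [ 0.5817 -0.0172  0.0371] F [-8.2 -1.6  5.1] op 0.001
```

>>> step_arm([
  {"delta_pos":[0,0,0],"rotation":[0,0,0],"grip":0},
  {"delta_pos":[-0.3,0.5,0],"rotation":[0,0,0],"grip":0},
  {"delta_pos":[-4,2.6,-0.2],"rotation":[0,0,-0.108],"grip":0},
  {"delta_pos":[-4.2,3.2,-6],"rotation":[0,0,-0.108],"grip":0},
  {"delta_pos":[-4.2,3.2,-12],"rotation":[0,0,-0.108],"grip":0},
  {"delta_pos":[-4.2,3.2,-18],"rotation":[0,0,-0.108],"grip":0},
  {"delta_pos":[-4.2,3.2,-24.3],"rotation":[0,0,-0.108],"grip":0},
  {"delta_pos":[-4.2,3.2,-24.3],"rotation":[0,0,-0.108],"grip":0},
])

```text
t: 17.3
tool_pos: [0.5403, -0.2684, 0.06]
orientation: [[0.56, -0.828, -0.019], [0.005, -0.019, 1.0], [-0.828, -0.56, -0.006]]
force: [-0.1, 0.1, 0.9]
opening: -0.001
```

Run:
```python
from h import *
s=r.get_state();print(np.round(s['joints']))
mv([.57,-.262,.058],ls(34,0));mv([.598,-.262,.058],ls(34,0));mv([.598,-.24,.058],ls(34,0))
a=r.grab_frame('top')[:,:,::-1];cv2.imwrite('pics/t6.png',a)
b=r.grab_frame('scene')[:,:,::-1];cv2.imwrite('pics/s6.png',b)
cv2.imwrite('pics/c9.png',np.hstack([cv2.resize(a[130:220,240:480],None,fx=2,fy=4),cv2.resize(b[165:385,320:410],None,fx=3.5,fy=1.637)[:360]]))
```

```text
[ 61.  50. -47. 134. 148.  28. -20.]
dpos cm [ 1.83 -2.35  0.59] rot [-0.0072 -0.0124  0.001 ] | t 17.3 pos [ 0.5403 -0.2684  0.06  ] F [-0.1  0.1  0.9] op -0.001
dpos cm [ 3.4  -4.67  0.53] rot [-0.0072 -0.0124  0.001 ] | t 17.3 pos [ 0.5403 -0.2684  0.06  ] F [-0.1  0.1  0.9] op -0.001
dpos cm [ 3.41 -4.72  2.73] rot [-0.0072 -0.0124  0.001 ] | t 17.3 pos [ 0.5403 -0.2684  0.06  ] F [-0.1  0.1  0.9] op -0.001
```

View pics/c9.png

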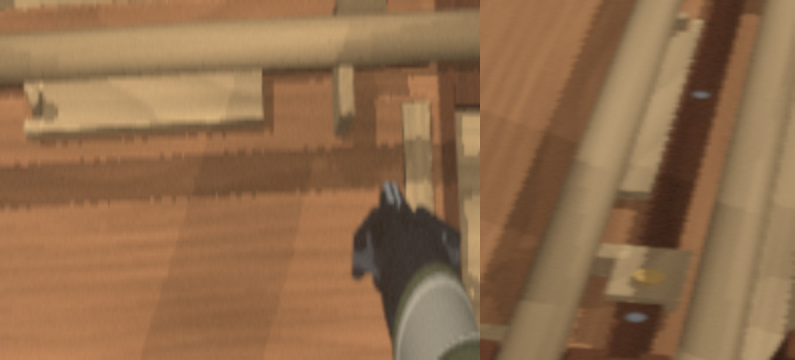

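>>> step_arm([
  {"delta_pos":[1.8,-2.35,0.5],"rotation":[-0.007,-0.012,0],"grip":0},
  {"delta_pos":[2.6,-3.5,0.5],"rotation":[-0.007,-0.012,0],"grip":0},
  {"delta_pos":[3.4,-4.7,0.5],"rotation":[-0.007,-0.012,0],"grip":0},
  {"delta_pos":[3.4,-4.7,0.5],"rotation":[-0.007,-0.012,0],"grip":0},
  {"delta_pos":[3.4,-4.7,1.6],"rotation":[-0.007,-0.012,0],"grip":0},
  {"delta_pos":[3.4,-4.7,2.4],"rotation":[-0.007,-0.012,0],"grip":0},
  {"delta_pos":[3.4,-4.7,3.2],"rotation":[-0.007,-0.012,0],"grip":0},
])

```text
t: 18.27
tool_pos: [0.5969, -0.2285, 0.058]
orientation: [[0.559, -0.829, -0.038], [0.024, -0.03, 0.999], [-0.829, -0.559, 0.003]]
force: [-1.2, -2.4, -0.2]
opening: -0.001
```

Run:
```python
from h import *
s=r.get_state();print(np.round(s['joints']),s['force'])
p=np.array(s['tool_pos'])
for d in(.02,.04,.06,.07,.08):mv([*(p[:2]+by*d),.058],ls(34,0))
```

```text
[ 53.  50. -45. 130. 143.  27. -21.] [-1.24074656 -2.44445974 -0.17040789]
dpos cm [ 0.01 -0.01  2.  ] rot [ 0.0042  0.0064 -0.0002] | t 18.275 pos [ 0.5969 -0.2285  0.058 ] F [-1.2 -2.4 -0.2] op -0.001
dpos cm [ 0.03 -0.02  4.  ] rot [ 0.0042  0.0064 -0.0002] | t 18.275 pos [ 0.5969 -0.2285  0.058 ] F [-1.2 -2.4 -0.2] op -0.001
dpos cm [ 0.04 -0.03  6.  ] rot [ 0.0042  0.0064 -0.0002] | t 18.275 pos [ 0.5969 -0.2285  0.058 ] F [-1.2 -2.4 -0.2] op -0.001
dpos cm [ 0.05 -0.03  7.  ] rot [ 0.0042  0.0064 -0.0002] | t 18.275 pos [ 0.5969 -0.2285  0.058 ] F [-1.2 -2.4 -0.2] op -0.001
dpos cm [ 0.05 -0.03  8.  ] rot [ 0.0042  0.0064 -0.0002] | t 18.275 pos [ 0.5969 -0.2285  0.058 ] F [-1.2 -2.4 -0.2] op -0.001
```

>>> step_arm([
  {"delta_pos":[0,0,1.2],"rotation":[0,0,0],"grip":0},
  {"delta_pos":[0,0,2.4],"rotation":[0,0,0],"grip":0},
  {"delta_pos":[0,0,3.6],"rotation":[0,0,0],"grip":0},
  {"delta_pos":[0,0,4.8],"rotation":[0,0,0],"grip":0},
  {"delta_pos":[0,0,5.8],"rotation":[0,0,0],"grip":0},
  {"delta_pos":[0,0,6.3],"rotation":[0,0,0],"grip":0},
  {"delta_pos":[0,0,6.6],"rotation":[0,0,0],"grip":0},
  {"delta_pos":[0,0,6.6],"rotation":[0,0,0],"grip":0},
])

```text
t: 19.27
tool_pos: [0.5942, -0.162, 0.0582]
orientation: [[0.558, -0.829, -0.039], [0.025, -0.031, 0.999], [-0.829, -0.559, 0.003]]
force: [-0.8, 0.2, -0.3]
opening: -0.003
```

>>> step_arm([
  {"delta_pos":[0,0,0.2],"rotation":[0,0,0],"grip":0},
  {"delta_pos":[0,0,0.4],"rotation":[0,0,0],"grip":0},
  {"delta_pos":[0,0,0.6],"rotation":[0,0,0],"grip":0},
  {"delta_pos":[0,0,0.8],"rotation":[0,0,0],"grip":0},
  {"delta_pos":[0,0,0.9],"rotation":[0,0,0],"grip":0},
])

```text
t: 19.9
tool_pos: [0.5939, -0.1529, 0.0582]
orientation: [[0.558, -0.829, -0.039], [0.025, -0.031, 0.999], [-0.829, -0.559, 0.004]]
force: [2.0, -2.0, 0.2]
opening: 0.001
```

>>> step_arm([
  {"delta_pos":[0,0,0.15],"rotation":[0,0,0],"grip":0},
  {"delta_pos":[0,0,0.3],"rotation":[0,0,0],"grip":0},
  {"delta_pos":[0,0,0.4],"rotation":[0,0,0],"grip":0},
])

```text
t: 20.27
tool_pos: [0.5937, -0.1488, 0.0582]
orientation: [[0.558, -0.829, -0.04], [0.025, -0.031, 0.999], [-0.829, -0.559, 0.004]]
force: [1.3, -1.4, -0.9]
opening: -0.001
```

>>> step_arm([
  {"delta_pos":[0,0,0.15],"rotation":[0,0,0],"grip":0},
  {"delta_pos":[0,0,0.3],"rotation":[0,0,0],"grip":0},
  {"delta_pos":[0,0,0.3],"rotation":[0,0,0],"grip":0},
])

```text
t: 20.65
tool_pos: [0.5937, -0.1483, 0.0582]
orientation: [[0.559, -0.829, -0.035], [0.02, -0.029, 0.999], [-0.829, -0.559, 0.0]]
force: [-0.6, -8.9, 2.5]
opening: 0.001
```

>>> step_arm([
  {"delta_pos":[0,0,0.25],"rotation":[0,0,0],"grip":0},
  {"delta_pos":[0,0,-0.6],"rotation":[0,0,0],"grip":0},
  {"delta_pos":[0,0,-1.2],"rotation":[0,0,0],"grip":0},
  {"delta_pos":[-2.8,4.1,-1.2],"rotation":[0,0,0],"grip":0},
  {"delta_pos":[-5.6,8.2,-3],"rotation":[0,0,0],"grip":0},
  {"delta_pos":[-5.6,8.2,-8],"rotation":[0,0,0],"grip":0},
  {"delta_pos":[-5.6,8.2,-12],"rotation":[0,0,0],"grip":0},
  {"delta_pos":[-5.6,8.2,-12],"rotation":[0,0,0],"grip":0},
])

```text
t: 21.65
tool_pos: [0.4983, -0.2756, 0.0588]
orientation: [[0.559, -0.828, -0.029], [0.015, -0.025, 1.0], [-0.829, -0.559, -0.001]]
force: [-0.5, 1.9, -0.4]
opening: 0.001
```

Run:
```python
from h import *
s=r.get_state();print(s['tool_pos'],s['force'],s['t'])
a=r.grab_frame('top')[:,:,::-1];cv2.imwrite('pics/t7.png',a)
b=r.grab_frame('scene')[:,:,::-1];cv2.imwrite('pics/s7.png',b)
A=cv2.resize(a[145:175,246:406],None,fx=5,fy=8,interpolation=cv2.INTER_CUBIC)
B=cv2.resize(b[165:315,350:400],None,fx=5,fy=2.3,interpolation=cv2.INTER_CUBIC)
c=np.zeros((240+B.shape[0],800,3),np.uint8);c[:240]=A;c[240:,:250]=B
o=[cv2.resize(b[y:y+35,350:385],None,fx=7.7,fy=9.8,interpolation=cv2.INTER_CUBIC)[:343] for y in(172,275)]
for i,k in enumerate(o):c[240:240+len(k),255+270*i:255+270*i+k.shape[1]]=k
cv2.imwrite('pics/c10.png',c)
```

```text
[ 0.49833436 -0.27561147  0.05875049] [-0.4770707   1.91303439 -0.38664564] 21.65
```

View pics/c10.png

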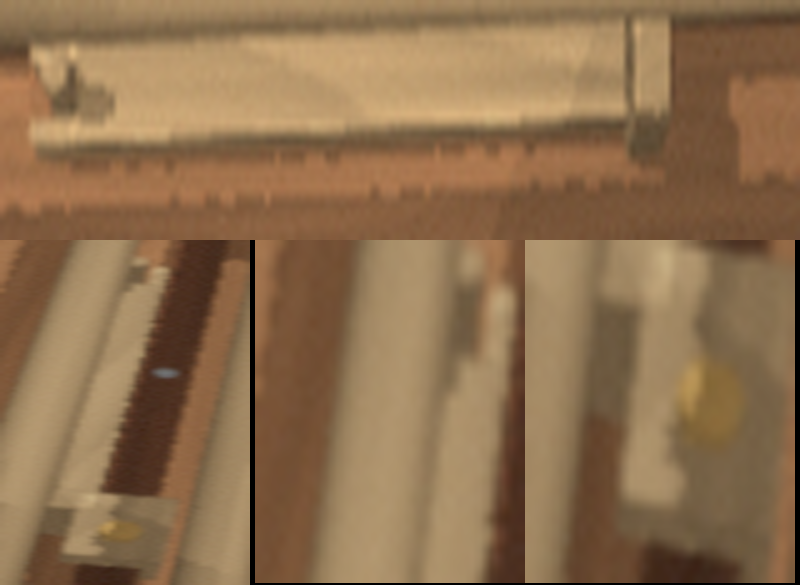

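Run:
```python
from h import *
T=lambda x,y:(246+x/5-.4,145+y/8-.4)
for n,q in(('slotbottom',(113,98)),('end',(625,70)),('prongF',(32,128)),('prongB',(32,48))):print(n,atz('top',T(*q),.04))
# same for the strip at hook-free original image t5 (flush, before stop)
for n,X in(('post z.04',[*P,.04]),('post base',[*P,.02]),('post top',[*P,.065]),('slot bottom home',[*(P-by*.007),.04])):
    q=proj('top',X);print(n,(q-[246,145]+.5)*[5,8])
# difference of strip's end between frames t6 and t7 via template match
a=cv2.imread('pics/t6.png',0);b=cv2.imread('pics/t7.png',0)
for nm,(x,y,w,h) in{'fork':(250,148,30,16),'front corner':(340,155,25,10)}.items():
    print(nm,cv2.phaseCorrelate(np.float32(a[y:y+h,x:x+w]),np.float32(b[y:y+h,x:x+w])))
```

```text
slotbottom [0.60281342 0.14096644 0.04      ]
end [ 0.61205316 -0.11542092  0.04      ]
prongF [0.59318529 0.18149644 0.04      ]
prongB [0.61912615 0.18240285 0.04      ]
post z.04 [61.9339124  95.26318998]
post base [ 68.25364979 111.55041664]
post top [53.69551398 74.0265504 ]
slot bottom home [75.81044229 94.54499033]
fork ((0.15980868205915755, -0.10530323661562768), 0.9843327641487122)
front corner ((0.2530398971995069, -0.198320119390762), 0.7825175714492798)
```

>>> step_arm([
  {"delta_pos":[-3,0,1],"rotation":[0,0,0],"grip":0},
  {"delta_pos":[-5,0,1],"rotation":[0,0,0],"grip":0},
  {"delta_pos":[-5,0,1],"rotation":[0,0,0],"grip":0},
  {"delta_pos":[-5,0,1],"rotation":[0,0,0],"grip":0},
])

```text
t: 22.25
tool_pos: [0.4707, -0.2619, 0.1]
orientation: [[0.559, -0.828, -0.036], [0.021, -0.029, 0.999], [-0.829, -0.559, 0.001]]
force: [-0.8, -0.4, 0.3]
opening: -0.003
```

Run:
```python
from h import *
s=r.get_state();print(s['tool_pos'],s['force'],np.abs(s['dq']).max())
a=cv2.imread('pics/top0.png',0);b=cv2.cvtColor(r.grab_frame('top'),cv2.COLOR_RGB2GRAY)
for nm,(x,y,w,h) in{'scraper':(178,184,52,46),'brush':(174,245,97,27),'slat':(440,152,26,40),'pinF':(180,136,60,18),'pinB':(180,100,60,22)}.items():
    print(nm,np.round(cv2.phaseCorrelate(np.float32(a[y:y+h,x:x+w]),np.float32(b[y:y+h,x:x+w]))[0],2))
print(r.sign_off())
```

```text
[ 0.47068615 -0.26191351  0.1000277 ] [-0.83600514 -0.36595707  0.27613935] 0.560968391612892
scraper [0.03 0.01]
brush [-0.   0.5]
slat [ 0.48 -0.04]
pinF [0.2  0.22]
pinB [0.23 0.15]
the job is handed in; nothing more can be done
None
```

I set the strip on the board with its fork round the post, swung it flush to the rail, slid the stop up against its free end and handed the job in after about 22 s. `sign_off` gave no verdict, so the results below are from my own checks.

- **Hooking:** I gripped the strip near its plain end and slid the fork round the post at about 20° of slant, until it met about 4.5 N. I then released it.
- **Swinging:** With the shut fingers leaning 28° under the front pin, I pushed the strip round until it met the rail at about 9 N.
- **Stop:** With the tool leaning 34°, I slid the stop up until it came up firm at about 9 N, then backed off clear.
- **Last pictures:** They show the post in the slot, the strip lying along the rail and the jaw against its end. Image readings put the heel within about 2 mm of the post. That is no better than the calibration, and I could not see the bottom of the slot, so "fully home" rests mainly on that firm stop.
- **Other objects:** In the top picture the scraper, brush, slat and pins differ from the start by at most 0.5 pixel, about 1 mm.
- **Disagreements:** The felt rail contact put the rail 3 to 4 mm farther back than the camera estimate. On the first try at leaning, the wrist reached its joint limits, so I turned it the other way round.

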